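Draw a dropped mincer plate out from behind the toaster guard

ROBOT

A 6-joint arm with a two-finger parallel gripper is mounted at the origin on a cart in front of the work surface, level with it; the furniture and walls round the work are solid. World frame = base frame: x ahead of the robot, y to its left, z up, the work surface at z = 0. Lengths are in m, angles in rad, forces in N, time in s.
With the tool pointing down it reaches from about 0.35 to 0.975 m from the base axis. Payload 4.9 kg.
Tool frame: the origin (TCP) lies at the very end of the fingers, on their centre line; the grasp point (between the pads) lies 19 mm behind it (ctrl.grip_point_offset is the distance from the TCP to the grasp point, in m); z points along the fingers, y is the line along which they close (so a half turn about z gives the same grasp; the last joint's range is limited). The gripper opens to 85 mm and grips with 20 to 120 N. Pads are 22 mm wide; open, the fingers measure 114 mm over their backs; the gripper's body (76 mm by 85 mm) begins 54 mm behind the grasp point. The pads swing forward as they close: fully open they stand 13 mm farther back than shut.
Start: joints at [-1.377, 0.053, 1.613, -0, 1.476, -0.119], TCP at [0.192, -0.595, 0.231] pointing down, gripper open.
Joint ranges: [-3.01, 3.01], [-1.01, 2.22], [0.06, 2.58], [-1.02, 4.17], [0.09, 2.62], [-3.14, 3.14]. Speed limits (rad/s): [2.57, 2.57, 3.14, 3.14, 3.14, 3.14].

INTERFACE

Orientations are given as a rotation vector (axis times angle).
In Python, from station import ctrl gives the robot as it stands.
- The arm moves only by the tool send_rows, never from a script. Its argument "rows" is a list of rows, each a list of 3 entries, a list of its own where there are three numbers: the finger opening in cm, from 0 to 8.54, then the shift along the tool's x, y, z in cm, then the turn about the tool's z in degrees. A call has 1 to 10 rows; each row shifts and turns the commanded pose from where the row before left it, along the tool's axes as they then stand; what a row does not reach is not made up. A row lasts 1/8 s, in which the tool goes at most 62.5 mm and 10.7 degrees, less where a joint would pass 70% of its speed; a pose out of reach is approached as far as the arm can. A call with a gripper value outside its range is refused whole. The fingers move at their own pace and stop on an object; "newtons" is the grip in N (left out, the last holds). Time passes only in rows, so rows that do not move let the fingers close. It gives the time, the measured TCP pose, the force, the opening and the grip force at its end, in the units of the state.
- ctrl.get_obs(): the state, without advancing time (a new reading comes with each control period).
- ctrl.get_image(name): name is "scene" or "top"; returns a dict with "frame" (480x640x3 uint8, red, green, blue), "range_z" (480x640 float32, m along the optical axis (not along the pixel's ray), 0 where there is no reading), "fx", "fy", "cx", "cy" (pixels), "cam_to_world" (4x4, takes a point from camera to world coordinates). Camera axes: x right, y down, z forward; pixel columns grow to the right and rows downward; lengths in m; the calibration is good to about 2 mm. A picture is of the moment at which its call begins.
- ctrl.finish_job(): hands the job in; it is judged then, once.
The state is a dict: "t": time; "q": joint angles; "dq": joint speeds; "effort": joint torques, N m; "tool_pos": TCP position; "tool_rot": TCP orientation; "contact_force": force on the tool from outside, world axes, zero at the start; "wrist_torque": the same for the moment, N m; "opening": finger opening in m; "grip_force": force on a finger pad.
Only numpy, scipy, OpenCV 4.12 (cv2) and the standard library are available. Lean on these libraries where they do the work, as an engineer would, in place of code of your own. Each camera call takes 0.05 s, during which the arm holds its last target. There are 200 camera calls.

TASK

A mincer plate has dropped into the gap between the toaster and the steel guard fixed in front of it, where no hand fits. Take the hooked rod from its rest and, keeping it level, feel the hook gently down to the worktop inside the plate's centre hole and draw the plate along the worktop until it lies flat in the open, well clear of the guard's open left end. Then put the rod back on its rest; never bear hard with the hook or force the rod round in the grip, do not touch the plate with the gripper, do not knock the guard or toaster, and leave everything else where it stands.

Things in the scene. Friction and masses are not known exactly. Their poses are not given: they have to be found in the camera images.
- hook: hooked rod, 250 mm long, 0.2 kg: black flat-sided handle 124 mm long, 18 wide, 38 high (16 and 36 at its ends), then a 7 mm steel wire shank whose end turns down into the hook. Origin at the middle of the handle; x along the rod to the hook, z up as it lies on its rest. Centre of mass about 20 mm ahead of the origin. It turns in a weak grip: hold it with 60 N or more
- hook_end (a point): where the rounded tip of the hook would be if the wire were straight (in the rod's frame x = +180 mm, z = -46 mm). The wire is bent from use, up or down only, by up to 0.17 rad at the front of the handle (x = 63 mm): the real tip lies up to 20 mm higher and then up to 6 mm farther out, or up to 19 mm lower and up to 10 mm nearer. It differs each time, is not measured and has to be felt
- rest: fixed wooden utensil rest, base 136 x 56 mm, with two forks 100 mm apart that open upward (seat 52 mm above the worktop, 20 mm wide, 30 mm at the mouth, 19 mm deep). Origin under the middle of its base, x along the rod. The rod lies in both forks, x axes alike, its origin 70 mm above this one; between the forks 80 mm of handle is free to grip
- plate: steel mincer plate: disc 62 mm across and 6.5 mm thick with a 30 mm round centre hole, lying flat on the worktop in the gap. Origin at the centre of its underside, z up
- guard: fixed heat guard of bent steel sheet, 85 mm high, with narrow upright vent slots, 3 mm thick. Origin on the worktop at the middle of the open end of the gap between guard and toaster; y points out of the open end along the gap (to the robot's left), x across it to the toaster, z up. The gap is 76 mm wide (x -38 to +38 mm), 285 mm long (y 0 to -285) and closed at its far end; a 30 mm foot outside
- toaster: fixed toaster, 156 x 299 x 191 mm, the other wall of the gap. Origin at the centre of its underside, y along its length to the lever end (as the guard's y); the lever juts 34 mm beyond the guard's open end, 146 to 158 mm above the worktop
- worktop_left: the granite worktop on which all this stands, top at z = 0 (origin of no use)
- spice_jar: spice jar with dark cap, 41 mm across, 105 mm high, standing near the guard's open end; origin under its centre; must stay
- coffee_jar: glass jar with glass lid, 106 mm across, 182 mm high, in front of the microwave; origin under its centre; must stay
- mug: dark and cream mug, 99 mm high, 117 mm over the handle; origin near the centre of its underside; must stay
- press: small coffee press, black frame, 206 mm high, right of the guard; origin under its middle; must stay
- tin: tin, 75 mm across, 58 mm high, at the right; origin under its centre; must stay
- teaspoon: teaspoon, 132 mm long, lying at the left front; origin under its middle; must stay
Mind the look-alikes: they are no part of the job. Several things look just like the plate: the one meant starts farthest from the robot's base.

How it is judged:
By the outcome, as a careful person would: the job done as asked, in the order asked, and still so for the second after the job is handed in, with the robot touching nothing.
It also fails if it takes over 56 s, if anything falls off the work surface, if the arm or the gripper's body presses on something with over 40 N, if the wrist force passes 120 N, or if a joint passes its speed limit or range.

## Working session

There is one attempt and no reset: what is moved stays moved. The work goes in short steps, Python scripts to look and compute and a tool call to move; the robot and the scene stay as the last step left them, time stands still between calls to the robot, and variables do not carry over. Pictures are saved under pics/ and viewed, at most 10 in all, crops included, and the job is handed in when it is done.

Besides the shell and the picture viewer there is one more tool, called after "Emit:" as name([rows], argument=value, ...), one row to a line, values as JSON. send_rows: Moves the arm, as the interface text tells. Its arguments: {"type":"object","properties":{"rows":{"type":"array","items":{"type":"array"}},"newtons":{"type":"number"}},"required":["rows"]}

```bash
mkdir -p pics; ls; python3 - <<'E'
from station import ctrl
import cv2,numpy as np
o=ctrl.get_obs();print({k:np.round(v,3) for k,v in o.items()},ctrl.grip_point_offset)
for n in("scene","top"):
    d=ctrl.get_image(n);np.savez(f"{n}0.npz",**d)
    cv2.imwrite(f"pics/{n}0.png",d["frame"][:,:,::-1]);print(n,d["fx"],d["cx"],d["cy"],np.round(d["cam_to_world"],3))
E
```

```text
pics
{'t': np.float64(0.0), 'q': array([-1.377,  0.053,  1.614,  0.   ,  1.476, -0.119]), 'dq': array([ 0.   , -0.003,  0.001, -0.001, -0.001, -0.001]), 'effort': array([ 2.0000e-03, -3.9368e+01, -3.7018e+01,  0.0000e+00,  7.0000e-03,
        0.0000e+00]), 'tool_pos': array([ 0.192, -0.594,  0.23 ]), 'tool_rot': array([-3.101, -0.489,  0.   ]), 'contact_force': array([-0.571, -0.329,  0.075]), 'wrist_torque': array([ 0.004, -0.041, -0.021]), 'grip_force': np.float64(0.0), 'opening': np.float64(0.086)} 0.0187
scene 489.21069697259213 328.6746750146614 242.11249805611328 [[-0.512 -0.451  0.731 -0.625]
 [-0.859  0.255 -0.444  0.702]
 [ 0.013 -0.855 -0.518  0.882]
 [ 0.     0.     0.     1.   ]]
top 606.4720593253675 322.55583832589156 240.44560386004184 [[-0.007 -0.994  0.113  0.319]
 [-1.     0.008  0.008 -0.017]
 [-0.009 -0.113 -0.994  1.576]
 [ 0.     0.     0.     1.   ]]
```

```bash
sleep 0
```

```text
(no output)
```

View pics/scene0.png

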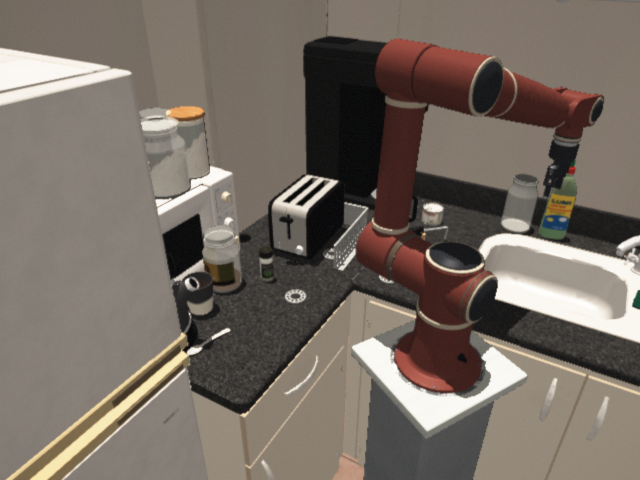

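View pics/top0.png

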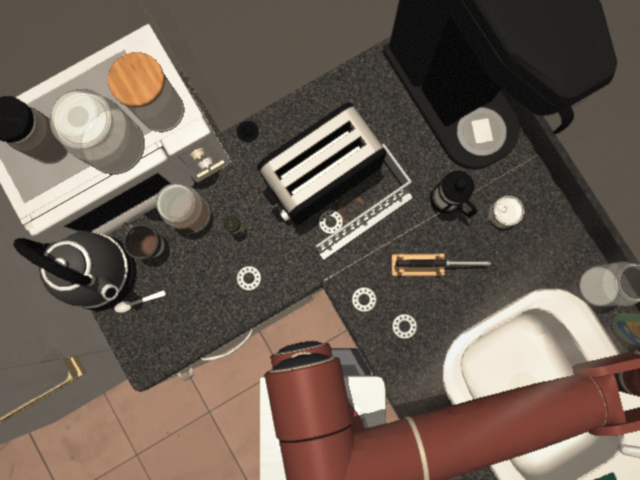

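Top view candidates for the plate: (331,222) in the gap; look-alikes at (249,278), (363,300), (404,326). The rod is on its rest at (418,264), hook to the right. Guard sheet from (320,250) to (410,195), and the spice jar is at (234,228).

```bash
cat > h.py <<'E'
import numpy as np,cv2
def load(n): return dict(np.load(n))
def ray(d,u,v,z):
    T=d["cam_to_world"];p=np.array([(u-d["cx"])/d["fx"],(v-d["cy"])/d["fy"],1.]);r=T[:3,:3]@p
    return T[:3,3]+r*(z-T[2,3])/r[2]
def cloud(d):
    z=d["range_z"];v,u=np.mgrid[:480,:640];T=d["cam_to_world"]
    p=np.stack([(u-d["cx"])/d["fx"]*z,(v-d["cy"])/d["fy"]*z,z],-1)
    return p@T[:3,:3].T+T[:3,3]
E
python3 - <<'E'
from h import *
d=load("top0.npz");f=d["frame"];P=cloud(d);hsv=cv2.cvtColor(f,cv2.COLOR_RGB2HSV)
for u,v in[(331,222),(249,278),(363,300),(404,326)]:
    p=ray(d,u,v,.0065);print("plate",u,v,np.round(p,3),round(np.hypot(*p[:2]),3))
# orange rest
m=cv2.inRange(hsv,(8,80,80),(25,255,255));m[:, :380]=0;m[:,500:]=0;m[:240]=0;m[290:]=0
c=max(cv2.findContours(m,0,2)[0],key=cv2.contourArea);print("rest",cv2.minAreaRect(c))
# shank & handle via depth
z=P[...,2]
s=(z[250:280,385:500]*1000).astype(int)
print(s[::3,::4])
# spice jar, toaster, guard heights
for n,(u0,u1,v0,v1) in dict(spice=(220,250,212,245),guard=(315,415,185,262)).items():
    q=P[v0:v1,u0:u1].reshape(-1,3);q=q[(q[:,2]>.06)&(q[:,2]<.12)];print(n,len(q),np.round(q.min(0),3),np.round(q.max(0),3))
cv2.imwrite("pics/c1.png",cv2.resize(f[180:300,220:380,::-1],(800,600),interpolation=cv2.INTER_CUBIC))
cv2.imwrite("pics/c2.png",cv2.resize(f[235:295,380:500,::-1],(800,400),interpolation=cv2.INTER_CUBIC))
E
```

```text
plate 331 222 [ 0.545 -0.026  0.006] 0.546
plate 249 278 [0.401 0.187 0.006] 0.442
plate 363 300 [ 0.342 -0.107  0.006] 0.358
plate 404 326 [ 0.275 -0.211  0.006] 0.346
rest ((417.5, 264.5), (52.99999237060547, 22.999996185302734), -0.0)
[[ 0  1  0  0  1 -3  0  2  2 -3 -3  6  1  0  5 -2 -2 -3  4  0  4  2 -3 -1
   7 -3 -2  1 -8]
 [ 0  3  3  1 -2  2  4  0  0  1  6  7  3  5  1 -2  6 -4  1 -4  0 -4 -2  0
   0  2  2 -1 -3]
 [-2  2 13 34 72 12 12 12  9 12 13 15 14 45 65 -1  2  3  1  3 -3 -2  3  0
   0  3  1  2  5]
 [ 5  2  7 37 55 12 79 89 89 90 87 93 90 46 52  0  3  2  0 -5  2 -1  3  3
   6  0  3 -2 -3]
 [-6  3  9 85 92 89 80 85 90 86 88 91 85 90 83 86 72 69 68 68 65 68 63 62
  55 57 48  6 -3]
 [-1  4 13 79 82 86 92 93 84 86 91 88 92 85 82 85 -3  0  4  1  3 -8  0  3
   0 20  0  2  0]
 [-4 -3 14 37 61 15 13 12  8 13 15 15 11 42 59 -2 -6 -1  0 -4  0  1 -3  1
  -7 -3  2  7  1]
 [ 0 -1 10 31 67  9 16 11  4 15 11 17  9 44 73  3  0  2  0  0  0 -1  0  1
   5  4  0  2 -1]
 [ 0  2 13 13  6 18  9 12 11 12 16 11 13  7 14  4  2  2  1  0  0  3  1 -2
   0 -1 -8  4  0]
 [ 4  0  5 -3 -2 -5 -2  6  1 -3  0  0 -2 -2  0  0  6  0 -1  0  1  0  7  2
   0  0  0  0 -3]]
spice 263 [0.51  0.199 0.06 ] [0.551 0.24  0.115]
guard 542 [ 0.435 -0.229  0.06 ] [0.632 0.014 0.12 ]
```

View pics/c1.png

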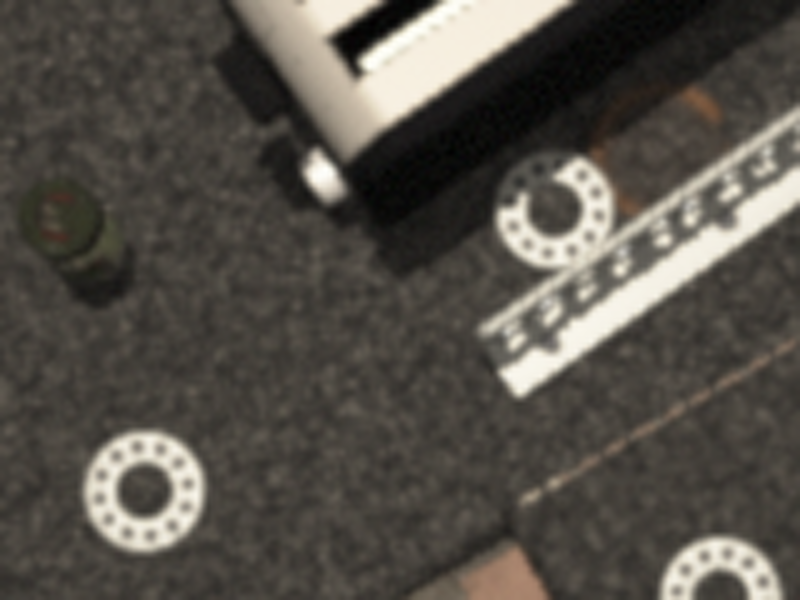

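View pics/c2.png

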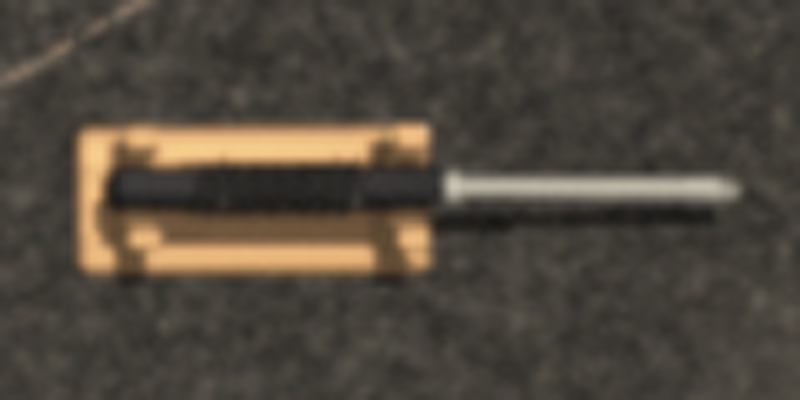

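The gap plate is the farthest (0.546 m), so it is the target: hole at crop c1 (554,209). The rod lies along -y and its shank falls from about 72 to 48 mm in range, so it looks bent downwards. I'll measure the guard line, rod axis and jar.

```bash
python3 - <<'E'
from h import *
d=load("top0.npz");f=d["frame"];P=cloud(d)
# guard top edge
R=P[185:262,300:400].reshape(-1,3)
e0=ray(d,316,245.6,.085);e1=ray(d,380,202,.085);print("guard edge px",e0.round(3),e1.round(3))
w=P[185:262,310:415].reshape(-1,3)
n0=(e1-e0)[:2]/np.linalg.norm((e1-e0)[:2]);nn=np.array([-n0[1],n0[0]])
dd=(w[:,:2]-e0[:2])@nn;s=w[abs(dd)<.012];s=s[(s[:,2]>.075)&(s[:,2]<.095)]
l=cv2.fitLine(s[:,:2].astype(np.float32),2,0,.01,.01).ravel();yd=l[:2]*np.sign(l[1]) ;print("y dir",yd.round(4),"angle",np.degrees(np.arctan2(yd[1],yd[0])).round(2),len(s),"pt",l[2:].round(3))
t=(s[:,:2]-l[2:])@yd;print("t range",t.min(),t.max())
xd=np.array([yd[1],-yd[0]])
end=ray(d,316,246,.085)[:2]; O=l[2:]+yd*((end-l[2:])@yd)+xd*.0395
print("guard origin",O.round(3))
def G(p):return np.round([(p[:2]-O)@xd,(p[:2]-O)@yd],3)
hole=ray(d,220+554/5,180+209/5,.0065);print("hole",hole.round(4),"guard frame",G(hole))
# toaster top points front side
w=P[95:230,250:400].reshape(-1,3);w=w[(w[:,2]>.15)&(w[:,2]<.2)];q=np.array([G(p) for p in w]);print("toaster",np.percentile(q,1,0),np.percentile(q,99,0))
print("spice",G(np.array([.53,.22])),"decoy",G(ray(d,249,278,.006)))
# rod
a=ray(d,396.2,263.35,.088);b=ray(d,446.2,263.35,.088);tip=ray(d,491.0,263.3,.05)
print("handle ends",a.round(4),b.round(4),"mid",((a+b)/2).round(4),"tip",tip.round(4),"rest",ray(d,417.5,264.5,.013).round(4))
gray=f[235:295,380:500].max(2)
for u in(455,465,475,485):
    c=gray[:,u-380].astype(float);c[c<120]=0;v=235+(c*np.arange(60)).sum()/c.sum();print(u,round(v,2),ray(d,u,v,.062).round(4),np.round(np.median(P[int(v)-0:int(v)+2,u-4:u+5,2]),4))
c=f[235:295,380:500].max(2)
for u in(405,415,425,435):
    k=np.where(c[20:38,u-380]<75)[0]+255;print(u,k.min(),k.max(),ray(d,u,k.mean(),.088).round(4))
E
```

```text
guard edge px [0.475 0.012 0.085] [ 0.583 -0.148  0.085]
y dir [-0.5646  0.8254] angle 124.37 293 pt [ 0.549 -0.098]
t range -0.1372312840631279 0.13406710792253398
guard origin [0.506 0.034]
hole [ 0.5458 -0.0257  0.0065] guard frame [-0.001 -0.071]
toaster [ 0.039 -0.256] [0.192 0.026]
spice [0.125 0.14 ] decoy [-0.     0.187]
handle ends [ 0.4297 -0.185   0.088 ] [ 0.4287 -0.3076  0.088 ] mid [ 0.4292 -0.2463  0.088 ] tip [ 0.4308 -0.4275  0.05  ] rest [ 0.4318 -0.2483  0.013 ]
455 262.49 [ 0.4326 -0.3347  0.062 ] 0.069
465 262.9 [ 0.4314 -0.3596  0.062 ] 0.0665
475 262.9 [ 0.4312 -0.3845  0.062 ] 0.0628
485 262.55 [ 0.4319 -0.4094  0.062 ] 0.0562
405 261 266 [ 0.4291 -0.2066  0.088 ]
415 260 266 [ 0.4302 -0.2312  0.088 ]
425 260 266 [ 0.43   -0.2557  0.088 ]
435 260 266 [ 0.4298 -0.2802  0.088 ]
```

Emit:
send_rows([
  [8.5, [4.7, -3.5, 0], 0],
  [8.5, [4.7, -3.5, 0], 0],
  [8.5, [4.7, -3.5, 0], 0],
  [8.5, [4.7, -3.5, 0], 0],
  [8.5, [4.7, -3.5, 0], 0],
  [8.5, [4.7, -3.5, 0], 0],
  [8.5, [4.7, -3.5, 0], 0],
  [8.5, [0, 0, 0], 0],
])

```text
t: 1.1
tool_pos: [0.4313, -0.2572, 0.2309]
tool_rot: [-3.101, -0.499, 0.0]
contact_force: [-0.8, -0.2, -0.2]
opening: 0.0849
grip_force: 0.0
```

Emit:
send_rows([
  [8.5, [0, 0, 0], -10.3],
  [8.5, [0, 0, 0], -10.3],
  [8.5, [0, 0, 0], -10.3],
  [8.5, [0, 0, 0], -10.3],
  [8.5, [0, 0, 0], -10.3],
  [8.5, [0, 0, 0], -10.3],
  [8.5, [0, 0, 0], -10.3],
  [8.5, [0, 0, 0], 0],
], newtons=100)

```text
t: 2.1
tool_pos: [0.4293, -0.261, 0.2309]
tool_rot: [-2.224, -2.218, 0.001]
contact_force: [-0.3, -1.1, 0.0]
opening: 0.085
grip_force: 0.0
```

Emit:
send_rows([
  [8.5, [0.4, 0.1, 4], 0],
  [8.5, [0, 0, 4], 0],
  [8.5, [0, 0, 3], 0],
  [8.5, [0, 0, 2], 0],
  [8.5, [0, 0, 2], 0],
  [8.5, [0, 0, 1.5], 0],
  [8.5, [0, 0, 1.4], 0],
  [8.5, [0, 0, 0], 0],
])

```text
t: 3.1
tool_pos: [0.4302, -0.2559, 0.0511]
tool_rot: [-2.22, -2.219, 0.0]
contact_force: [-0.2, 0.3, 0.9]
opening: 0.0847
grip_force: 0.0
```

```bash
python3 - <<'E'
from station import ctrl
import cv2,numpy as np
o=ctrl.get_obs();print(o["tool_pos"],o["tool_rot"],o["contact_force"])
f=ctrl.get_image("scene")["frame"]
cv2.imwrite("pics/s1.png",cv2.resize(f[170:300,330:490,::-1],(800,600),interpolation=cv2.INTER_CUBIC))
E
```

```text
[ 0.43022054 -0.25585004  0.05110671] [-2.22022223e+00 -2.21926729e+00  4.25281345e-04] [-0.16743286  0.27502978  0.92110996]
```

View pics/s1.png

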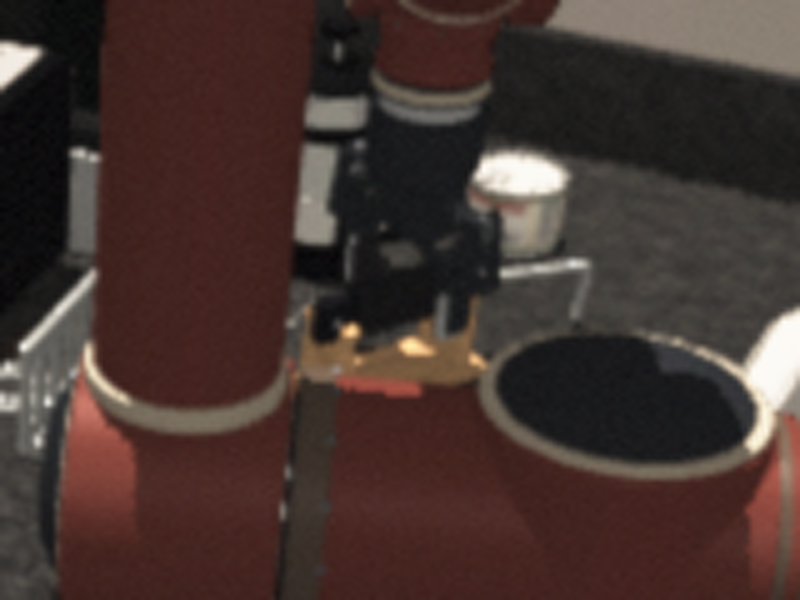

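The gripper straddles the handle between the forks (crop (400,320)). I'll close it.

Emit:
send_rows([
  [3, [0, 0, 0], 0],
  [2, [0, 0, 0], 0],
  [1, [0, 0, 0], 0],
  [1, [0, 0, 0], 0],
  [1, [0, 0, 0], 0],
  [1, [0, 0, 0], 0],
  [1, [0, 0, 0], 0],
], newtons=100)

```text
t: 4.03
tool_pos: [0.4314, -0.2566, 0.0529]
tool_rot: [2.22, 2.221, 0.0]
contact_force: [0.9, 0.6, 5.2]
opening: 0.0166
grip_force: 97.9
```

Emit:
send_rows([
  [1, [0, 0, -0.5], 0],
  [1, [0, 0, -1], 0],
  [1, [0, 0, -2], 0],
  [1, [0, 0, -3], 0],
  [1, [0, 0, -3], 0],
  [1, [0, 0, -2.5], 0],
  [1, [0, 0, 0], 0],
])

```text
t: 4.9
tool_pos: [0.4319, -0.2571, 0.1747]
tool_rot: [2.218, 2.219, 0.001]
contact_force: [0.3, 0.3, -2.2]
opening: 0.0169
grip_force: 97.6
```

```bash
python3 - <<'E'
from station import ctrl
from h import *
o=ctrl.get_obs();print(o["tool_pos"],o["tool_rot"],o["contact_force"],o["wrist_torque"],o["grip_force"])
d=ctrl.get_image("top");np.savez("top1.npz",**d);P=cloud(d)
# shank points: heights 0.1..0.25, y<-0.315
m=(P[...,2]>.11)&(P[...,2]<.25)&(abs(P[...,0]-.431)<.02)&(P[...,1]<-.325)&(P[...,1]>-.46)
q=P[m];print(len(q))
for y in np.arange(-.33,-.45,-.015):
    k=q[abs(q[:,1]-y)<.0075];print(round(y,3),len(k),np.median(k,0).round(4) if len(k) else'')
d=ctrl.get_image("scene");np.savez("scene1.npz",**d)
cv2.imwrite("pics/s2.png",cv2.resize(d["frame"][100:280,330:570,::-1],(800,600),interpolation=cv2.INTER_CUBIC))
E
```

```text
[ 0.4319173  -0.25713951  0.17473173] [2.21768906e+00 2.21868011e+00 5.01677999e-04] [ 0.33415934  0.31373139 -2.19866097] [ 0.00729385  0.00452303 -0.0147745 ] 97.5859272480011
43
-0.33 0 
-0.345 0 
-0.36 0 
-0.375 0 
-0.39 1 [ 0.4308 -0.3963  0.1845]
-0.405 18 [ 0.4307 -0.4044  0.1812]
-0.42 24 [ 0.4294 -0.4191  0.1746]
-0.435 0
```

View pics/s2.png

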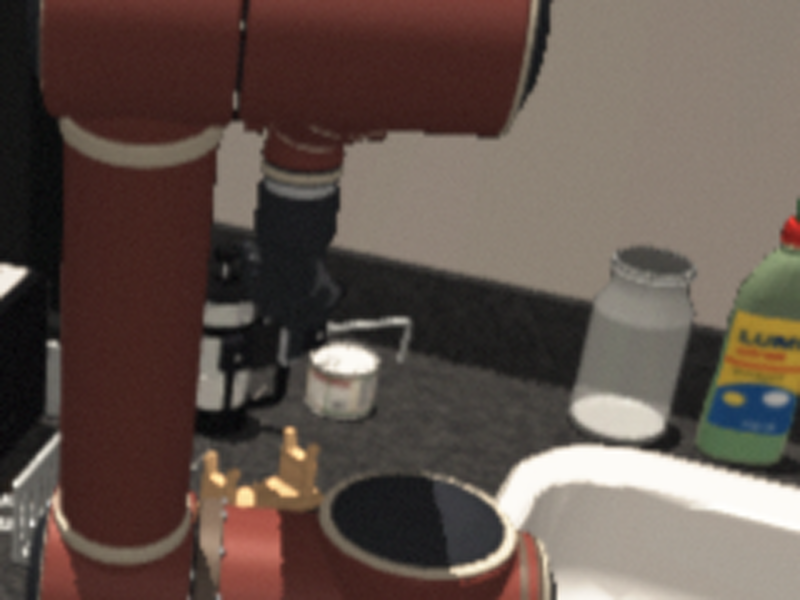

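Emit:
send_rows([
  [1, [2.6, -0.5, 0], 0],
  [1, [5, -1, 0], 0],
  [1, [5, -1, 0], 0],
  [1, [5, -1, 0], 0],
  [1, [5, -1, 0], 0],
  [1, [5, -0.1, 0], 0],
  [1, [5, 0, 0], 0],
  [1, [5, 0, 0], 0],
  [1, [5, 0, 0], 0],
  [1, [4, 0, 0], 0],
])

```text
t: 6.25
tool_pos: [0.3833, 0.2112, 0.1702]
tool_rot: [-2.219, -2.222, 0.005]
contact_force: [0.2, 0.3, -1.3]
opening: 0.0169
grip_force: 97.8
```

Emit:
send_rows([
  [1, [0, 0, 0], -5.4],
  [1, [0, 0, 0], -8],
  [1, [0, 0, 0], -8],
  [1, [0, 0, 0], -8],
  [1, [0, 0, 0], -5],
  [1, [0, 0, 0], 0],
  [1, [0, 0, 0], 0],
])

```text
t: 7.12
tool_pos: [0.3842, 0.2094, 0.1712]
tool_rot: [-1.466, -2.777, 0.002]
contact_force: [-0.6, 0.3, -2.5]
opening: 0.0169
grip_force: 97.7
```

```bash
cat > st.py <<'E'
from station import ctrl
import numpy as np
from scipy.spatial.transform import Rotation as R
o=ctrl.get_obs();p=o["tool_pos"];M=R.from_rotvec(o["tool_rot"]).as_matrix()
O=np.array([.506,.034]);yd=np.array([-.5646,.8254]);xd=np.array([.8254,.5646])
ang=np.degrees(np.arctan2(M[1,0],M[0,0]))
tip=p+M@np.array([-.162,0,0]);tip[2]=p[2]+.0171-.063
print("tcp",p.round(4),"x-ang",ang.round(2),"tilt",M[2].round(3),"F",o["contact_force"].round(2),"T",o["wrist_torque"].round(3),"grip",o["grip_force"],"t",o["t"])
print("tip",tip.round(4),"guard",np.round([(tip[:2]-O)@xd,(tip[:2]-O)@yd],4))
E
python3 st.py; python3 - <<'E'
from station import ctrl
from h import *
d=ctrl.get_image("top");np.savez("top2.npz",**d)
cv2.imwrite("pics/t2.png",cv2.resize(d["frame"][170:320,180:380,::-1],(800,600),interpolation=cv2.INTER_CUBIC))
E
```

```text
tcp [0.3842 0.2094 0.1712] x-ang 124.35 tilt [ 0.    -0.002 -1.   ] F [-0.55  0.26 -2.48] T [ 0.036  0.012 -0.019] grip 97.6650595664978 t 7.125
tip [0.4756 0.0757 0.1253] guard [-0.0015  0.0516]
```

View pics/t2.png

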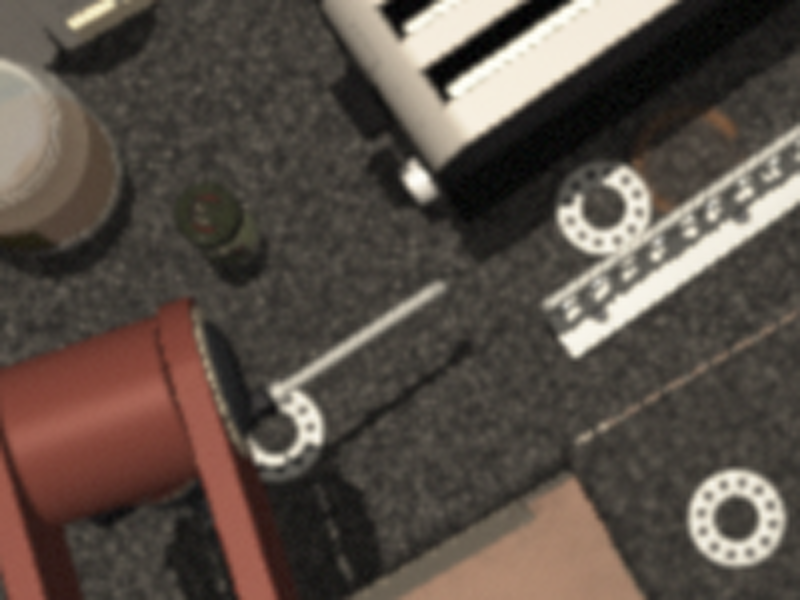

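The shank runs from crop (280,390) to (445,287), in line with the hole at (603,210). I'll lower it in the open to feel the worktop.

```bash
python3 - <<'E'
from h import *
d=load("top2.npz")
a=ray(d,180+282/4,170+389/4,.1883);b=ray(d,180+445/4,170+287/4,.17)
v=(b-a)[:2];print(a.round(4),b.round(4),"dir",np.degrees(np.arctan2(v[1],v[0])),"pred -55.65")
O=np.array([.506,.034]);yd=np.array([-.5646,.8254]);xd=np.array([.8254,.5646])
print("shoulder guard",(b[:2]-O)@xd,(b[:2]-O)@yd, "from tcp",np.linalg.norm(b[:2]-[.3842,.2094]))
E
```

```text
[0.4158 0.1604 0.1883] [0.4759 0.0679 0.17  ] dir -56.96287766670632 pred -55.65
shoulder guard -0.005671922265355389 0.044935480671587105 from tcp 0.1686545759440808
```

Emit:
send_rows([
  [1, [0, 0, 3], 0],
  [1, [0, 0, 4], 0],
  [1, [0, 0, 2.5], 0],
  [1, [0, 0, 1], 0],
  [1, [0, 0, 0], 0],
  [1, [0, 0, 0], 0],
])

```text
t: 7.92
tool_pos: [0.3859, 0.2101, 0.0687]
tool_rot: [1.464, 2.778, 0.003]
contact_force: [-0.0, 0.4, -2.5]
opening: 0.0167
grip_force: 97.8
```

Emit:
send_rows([
  [1, [0, 0, 0.6], 0],
  [1, [0, 0, 0.5], 0],
  [1, [0, 0, 0.2], 0],
  [1, [0, 0, 0], 0],
])

```text
t: 8.43
tool_pos: [0.3846, 0.2096, 0.054]
tool_rot: [-1.465, -2.779, 0.001]
contact_force: [-0.2, -0.2, -2.6]
opening: 0.0169
grip_force: 97.8
```

```bash
python3 st.py; python3 - <<'E'
from station import ctrl
from h import *
d=ctrl.get_image("top");np.savez("top3.npz",**d)
cv2.imwrite("pics/t3.png",cv2.resize(d["frame"][190:280,230:350,::-1],(800,600),interpolation=cv2.INTER_CUBIC))
E
```

```text
tcp [0.3846 0.2096 0.054 ] x-ang 124.42 tilt [ 0.    -0.001 -1.   ] F [-0.19 -0.19 -2.58] T [0.015 0.036 0.006] grip 97.81731963157654 t 8.425
tip [0.4762 0.076  0.0081] guard [-0.0009  0.0515]
```

View pics/t3.png

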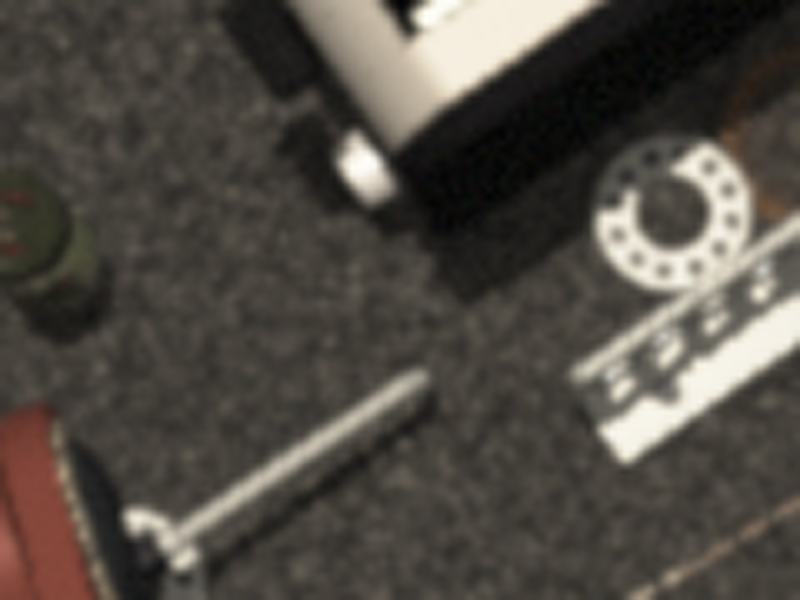

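The hook shoulder is at crop (428,377) and the plate hole at (672,213).

```bash
python3 - <<'E'
from h import *
d=load("top3.npz");O=np.array([.506,.034]);yd=np.array([-.5646,.8254]);xd=np.array([.8254,.5646])
g=lambda p:np.round([(p[:2]-O)@xd,(p[:2]-O)@yd],4)
a=ray(d,230+175*.15,190+538*.15,.071);b=ray(d,294.0,246.4,.05);h=ray(d,330.8,221.95,.0065)
v=(b-a)[:2];print(g(a),g(b),g(h),np.degrees(np.arctan2(v[1],v[0])),np.linalg.norm(b[:2]-[.3846,.2096]))
E
```

```text
[-0.0032  0.156 ] [-0.0043  0.0443] [-0.0012 -0.0716] -56.189208352998484 0.16919101284669147
```

Emit:
send_rows([
  [1, [0, 0, 0.2], 0],
  [1, [0, 0, 0.1], 0],
  [1, [0, 0, 0], 0],
])

```text
t: 8.85
tool_pos: [0.3847, 0.2097, 0.0512]
tool_rot: [-1.465, -2.779, 0.0]
contact_force: [0.7, -0.7, -2.0]
opening: 0.0171
grip_force: 97.8
```

Emit:
send_rows([
  [1, [0, 0, 0.15], 0],
  [1, [0, 0, 0], 0],
])

```text
t: 9.1
tool_pos: [0.3847, 0.2097, 0.0497]
tool_rot: [-1.465, -2.779, 0.0]
contact_force: [0.4, -0.2, -2.7]
opening: 0.0168
grip_force: 97.8
```

Emit:
send_rows([
  [1, [0, 0, 0.1], 0],
  [1, [0, 0, 0], 0],
])

```text
t: 9.35
tool_pos: [0.3847, 0.2096, 0.0487]
tool_rot: [-1.465, -2.779, 0.0]
contact_force: [0.6, -0.7, -3.0]
opening: 0.0168
grip_force: 97.8
```

Emit:
send_rows([
  [1, [0, 0, 0.1], 0],
  [1, [0, 0, 0], 0],
])

```text
t: 9.6
tool_pos: [0.3847, 0.2097, 0.0477]
tool_rot: [-1.465, -2.779, 0.0]
contact_force: [-1.1, 0.0, -1.8]
opening: 0.0166
grip_force: 97.8
```

Emit:
send_rows([
  [1, [0, 0, 0.1], 0],
  [1, [0, 0, 0], 0],
])

```text
t: 9.85
tool_pos: [0.3849, 0.2097, 0.0468]
tool_rot: [1.465, 2.779, 0.0]
contact_force: [-0.7, -0.9, -1.1]
opening: 0.0169
grip_force: 97.8
```

```bash
python3 st.py
```

```text
tcp [0.3849 0.2097 0.0468] x-ang 124.42 tilt [-0.  0. -1.] F [-0.68 -0.87 -1.07] T [ 0.035 -0.046  0.009] grip 97.8274941444397 t 9.85
tip [0.4765 0.0761 0.0009] guard [-0.0006  0.0514]
```

Emit:
send_rows([
  [1, [0, 0, 0.05], 0],
  [1, [0, 0, 0], 0],
])

```text
t: 10.1
tool_pos: [0.3849, 0.2098, 0.0465]
tool_rot: [1.465, 2.779, 0.0]
contact_force: [-0.1, 0.7, -0.0]
opening: 0.0168
grip_force: 97.9
```

```bash
python3 st.py
```

```text
tcp [0.3849 0.2098 0.0465] x-ang 124.42 tilt [-0.  0. -1.] F [-0.11  0.66 -0.03] T [ 0.02  -0.059 -0.033] grip 97.86561727523804 t 10.1
tip [0.4765 0.0761 0.0006] guard [-0.0005  0.0514]
```

Emit:
send_rows([
  [1, [0, 0, -0.6], 0],
  [1, [0, 0, -0.6], 0],
  [1, [0, 0, 0], 0],
])

```text
t: 10.48
tool_pos: [0.3854, 0.2099, 0.0592]
tool_rot: [1.464, 2.778, 0.002]
contact_force: [-0.7, 0.9, -2.0]
opening: 0.0169
grip_force: 97.8
```

```bash
python3 st.py; python3 - <<'E'
from station import ctrl
from h import *
d=ctrl.get_image("top");np.savez("top4.npz",**d)
P=cloud(d);O=np.array([.506,.034]);yd=np.array([-.5646,.8254]);xd=np.array([.8254,.5646])
gx=(P[...,:2]-O)@xd;gy=(P[...,:2]-O)@yd
o=ctrl.get_obs()["tool_pos"][2]
for n in("top3.npz","top4.npz"):
    P=cloud(load(n));gx=(P[...,:2]-O)@xd;gy=(P[...,:2]-O)@yd
    for y in(.14,.125,.11,.095,.08,.065,.05):
        m=(abs(gy-y)<.0075)&(abs(gx+.004)<.006)&(P[...,2]>.02);print(n,y,m.sum(),np.median(P[m][:,2]).round(4) if m.any() else'')
E
```

```text
tcp [0.3854 0.2099 0.0592] x-ang 124.42 tilt [-0.     0.002 -1.   ] F [-0.67  0.88 -2.03] T [0.057 0.038 0.026] grip 97.78028726577759 t 10.475
tip [0.477  0.0763 0.0133] guard [-0.0001  0.0513]
top3.npz 0.14 25 0.0732
top3.npz 0.125 16 0.0697
top3.npz 0.11 14 0.0663
top3.npz 0.095 18 0.0629
top3.npz 0.08 16 0.0624
top3.npz 0.065 15 0.0625
top3.npz 0.05 19 0.056
top4.npz 0.14 23 0.0777
top4.npz 0.125 16 0.0741
top4.npz 0.11 16 0.0716
top4.npz 0.095 15 0.0718
top4.npz 0.08 15 0.0669
top4.npz 0.065 15 0.0653
top4.npz 0.05 18 0.0591
```

Emit:
send_rows([
  [1, [-1, 0.2, 0], 0],
  [1, [-2, 0, 0], 0],
  [1, [-2.4, 0, 0], 0],
  [1, [-2.5, 0, 0], 0],
  [1, [-2.5, 0, 0], 0],
  [1, [-2, 0, 0], 0],
  [1, [0, 0, 0], 0],
  [1, [0, 0, 0], 0],
])

```text
t: 11.52
tool_pos: [0.4562, 0.1085, 0.058]
tool_rot: [-1.465, -2.778, 0.0]
contact_force: [0.1, -0.0, -3.0]
opening: 0.0165
grip_force: 97.7
```

```bash
python3 st.py; python3 - <<'E'
from station import ctrl
from h import *
d=ctrl.get_image("top");np.savez("top5.npz",**d)
cv2.imwrite("pics/t5.png",cv2.resize(d["frame"][190:265,270:370,::-1],(800,600),interpolation=cv2.INTER_CUBIC))
E
```

```text
tcp [0.4562 0.1085 0.058 ] x-ang 124.4 tilt [ 0.001 -0.001 -1.   ] F [ 0.13 -0.   -3.01] T [ 0.059  0.048 -0.041] grip 97.73887753486633 t 11.525
tip [ 0.5478 -0.0252  0.0121] guard [ 0.0011 -0.0724]
```

View pics/t5.png

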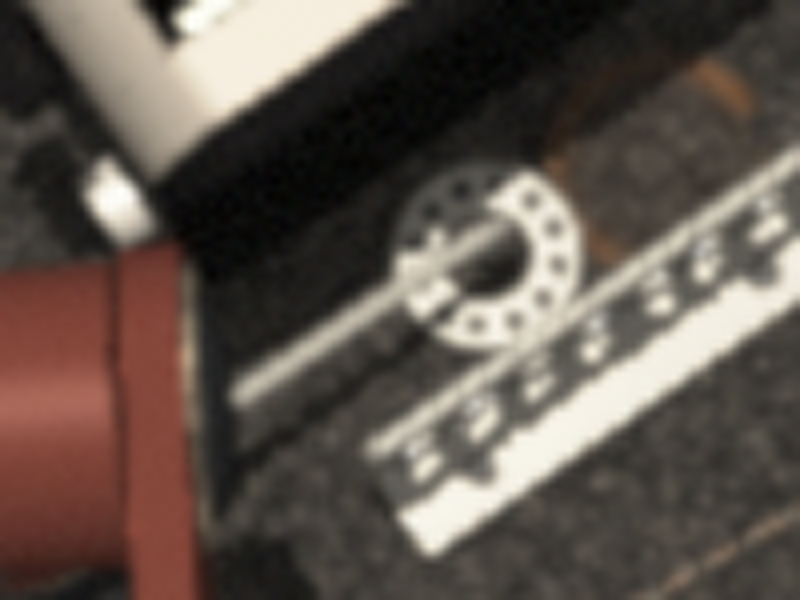

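Shoulder end is at crop (508,228) and the plate spans (395..581,163..350), so its centre is about (488,256).

```bash
python3 - <<'E'
from h import *
d=load("top5.npz");O=np.array([.506,.034]);yd=np.array([-.5646,.8254]);xd=np.array([.8254,.5646])
g=lambda p:np.round([(p[:2]-O)@xd,(p[:2]-O)@yd],4)
for z in(.05,.058):print("shoulder",g(ray(d,270+508/8,190+228/8,z)))
print("plate",g(ray(d,270+488/8,190+256/8,.0065)),"near shank",g(ray(d,270+235/8,190+390/8,.077)))
E
```

```text
shoulder [-0.0029 -0.0785]
shoulder [-0.0038 -0.0778]
plate [-0.0016 -0.0719] near shank [0.0007 0.0228]
```

Emit:
send_rows([
  [1, [0, 0, 0.3], 0],
  [1, [0, 0, 0.2], 0],
  [1, [0, 0, 0.2], 0],
  [1, [0, 0, 0.1], 0],
  [1, [0, 0, 0], 0],
  [1, [0, 0, 0], 0],
])

```text
t: 12.32
tool_pos: [0.4566, 0.1085, 0.0504]
tool_rot: [1.465, 2.779, 0.0]
contact_force: [0.3, -0.3, -2.5]
opening: 0.0172
grip_force: 97.7
```

```bash
python3 st.py
```

```text
tcp [0.4566 0.1085 0.0504] x-ang 124.42 tilt [-0.  0. -1.] F [ 0.32 -0.26 -2.47] T [-0.007 -0.001  0.03 ] grip 97.73954629898071 t 12.325
tip [ 0.5482 -0.0251  0.0045] guard [ 0.0014 -0.0726]
```

Emit:
send_rows([
  [1, [0, 0, 0.1], 0],
  [1, [0, 0, 0.1], 0],
  [1, [0, 0, 0], 0],
])

```text
t: 12.7
tool_pos: [0.4564, 0.1085, 0.0482]
tool_rot: [-1.465, -2.779, 0.0]
contact_force: [0.1, 0.3, -2.2]
opening: 0.0168
grip_force: 97.7
```

```bash
python3 st.py
```

```text
tcp [0.4564 0.1085 0.0482] x-ang 124.42 tilt [ 0. -0. -1.] F [ 0.06  0.32 -2.18] T [ 0.057 -0.017 -0.056] grip 97.73940324783325 t 12.7
tip [ 0.548  -0.0251  0.0023] guard [ 0.0013 -0.0725]
```

Emit:
send_rows([
  [1, [0, 0, 0.1], 0],
  [1, [0, 0, 0.05], 0],
  [1, [0, 0, 0], 0],
])

```text
t: 13.08
tool_pos: [0.4566, 0.1085, 0.0469]
tool_rot: [1.465, 2.779, -0.0]
contact_force: [-1.2, -0.8, -1.2]
opening: 0.0168
grip_force: 97.7
```

```bash
python3 st.py
```

```text
tcp [0.4566 0.1085 0.0469] x-ang 124.42 tilt [-0.  0. -1.] F [-1.25 -0.83 -1.15] T [-0.027  0.043 -0.027] grip 97.7467131614685 t 13.075
tip [ 0.5482 -0.0251  0.001 ] guard [ 0.0014 -0.0726]
```

Emit:
send_rows([
  [1, [0, 0, 0.05], 0],
  [1, [0, 0, 0], 0],
])

```text
t: 13.32
tool_pos: [0.4567, 0.1086, 0.0465]
tool_rot: [1.464, 2.779, 0.0]
contact_force: [-0.5, 0.1, -0.7]
opening: 0.0167
grip_force: 97.8
```

```bash
python3 st.py
```

```text
tcp [0.4567 0.1086 0.0465] x-ang 124.42 tilt [-0.  0. -1.] F [-0.54  0.07 -0.67] T [-0.043  0.053 -0.024] grip 97.81962633132935 t 13.325
tip [ 0.5483 -0.0251  0.0006] guard [ 0.0015 -0.0726]
```

Emit:
send_rows([
  [1, [0, 0, -0.1], 0],
  [1, [0.3, 0, 0], 0],
  [1, [0.6, 0, 0], 0],
  [1, [0.8, 0, 0], 0],
  [1, [1, 0, 0], 0],
  [1, [1, 0, 0], 0],
  [1, [1, 0, 0], 0],
  [1, [1, 0, 0], 0],
  [1, [0.6, 0, 0], 0],
  [1, [0.2, 0, 0], 0],
])

```text
t: 14.58
tool_pos: [0.4196, 0.1625, 0.0473]
tool_rot: [1.464, 2.78, -0.0]
contact_force: [0.6, -0.3, -1.9]
opening: 0.0169
grip_force: 97.8
```

```bash
python3 st.py; cat > pl.py <<'E'
from station import ctrl
from h import *
import sys
d=ctrl.get_image("top");np.savez(sys.argv[1]+".npz",**d);f=d["frame"]
O=np.array([.506,.034]);yd=np.array([-.5646,.8254]);xd=np.array([.8254,.5646])
m=(f.min(2)>135).astype(np.uint8);m[:150]=0;m[330:]=0;m[:,:200]=0;m[:,420:]=0
for c in cv2.findContours(cv2.morphologyEx(m,3,np.ones((3,3))),0,2)[0]:
    a=cv2.contourArea(c)
    if 80<a<900:
        (u,v),r=cv2.minEnclosingCircle(c);p=ray(d,u,v,.0065);print("blob",round(u),round(v),round(r,1),a,"guard",((p[:2]-O)@xd).round(4),((p[:2]-O)@yd).round(4))
E
python3 pl.py top6
```

```text
tcp [0.4196 0.1625 0.0473] x-ang 124.45 tilt [-0. -0. -1.] F [ 0.62 -0.25 -1.87] T [-0.019 -0.066  0.016] grip 97.76708722114563 t 14.575
tip [0.5112 0.0289 0.0014] guard [ 0.0014 -0.0072]
blob 404 325 11.7 180.0 guard -0.327 -0.0731
blob 364 299 12.0 416.0 guard -0.2139 -0.0264
blob 212 168 13.5 153.0 guard 0.2974 0.105
```

```bash
cat > ring.py <<'E'
from h import *
import sys
d=load(sys.argv[1]+".npz");g=d["frame"].min(2)[150:330,200:420]
g=cv2.resize(g,None,fx=4,fy=4,interpolation=cv2.INTER_CUBIC)
O=np.array([.506,.034]);yd=np.array([-.5646,.8254]);xd=np.array([.8254,.5646])
c=cv2.HoughCircles(g,cv2.HOUGH_GRADIENT,1,40,param1=120,param2=17,minRadius=43,maxRadius=52)
for u,v,r in ([] if c is None else c[0]):
    u=200+u/4;v=150+v/4;p=ray(d,u,v,.0065);print(round(u,1),round(v,1),round(r/4,1),"guard",((p[:2]-O)@xd).round(4),((p[:2]-O)@yd).round(4))
E
python3 ring.py top0;echo; python3 ring.py top6
```

```text
248.4 278.4 12.0 guard -0.0003 0.1879
364.1 299.1 12.1 guard -0.2149 -0.0273
330.6 221.6 11.6 guard -0.0002 -0.0717
404.6 325.9 11.8 guard -0.3297 -0.0731

364.1 299.4 12.0 guard -0.2154 -0.0269
404.4 326.4 12.0 guard -0.3304 -0.0718
314.6 233.4 11.8 guard -0.0018 -0.0198
```

The plate is following: at y = -20 mm, as predicted. I'll keep drawing.

Emit:
send_rows([
  [1, [0.5, 0, 0], 0],
  [1, [1, 0, 0], 0],
  [1, [1.4, 0, 0], 0],
  [1, [1.5, 0, 0], 0],
  [1, [1.5, 0, 0], 0],
  [1, [1.5, 0, 0], 0],
  [1, [1.5, 0, 0], 0],
  [1, [1.3, 0, 0], 0],
  [1, [0.8, 0, 0], 0],
  [1, [0.4, 0, 0], 0],
])

```text
t: 15.88
tool_pos: [0.355, 0.2565, 0.0472]
tool_rot: [-1.464, -2.779, 0.0]
contact_force: [0.3, 0.0, -2.3]
opening: 0.0169
grip_force: 97.8
```

```bash
python3 st.py; python3 pl.py top7;python3 ring.py top7
```

```text
tcp [0.355  0.2565 0.0472] x-ang 124.44 tilt [ 0. -0. -1.] F [ 0.29  0.02 -2.26] T [-0.019  0.027  0.02 ] grip 97.75526404380798 t 15.875
tip [0.4466 0.1229 0.0013] guard [0.0012 0.107 ]
blob 404 325 11.7 177.0 guard -0.327 -0.0731
blob 364 299 12.0 418.0 guard -0.2138 -0.0264
blob 262 268 30.5 734.5 guard 0.0018 0.1438
blob 212 168 13.5 151.0 guard 0.2974 0.105
363.9 299.4 12.0 guard -0.215 -0.0264
278.1 258.1 11.8 guard -0.0008 0.095
248.6 278.4 11.8 guard -0.0007 0.1874
404.6 326.1 12.1 guard -0.3302 -0.0727
```

Emit:
send_rows([
  [1, [0.4, 0, 0], 0],
  [1, [0.3, 0, 0], 0],
  [1, [0.1, 0, 0], 0],
  [1, [-0.5, 0, 0], 0],
  [1, [-0.5, 0, 0], 0],
  [1, [0, 0, -0.5], 0],
  [1, [0, 0, -1], 0],
  [1, [0, 0, -2], 0],
  [1, [0, 0, -4], 0],
  [1, [0, 0, -5], 0],
])

```text
t: 17.18
tool_pos: [0.3557, 0.2542, 0.1732]
tool_rot: [-1.464, -2.778, 0.002]
contact_force: [1.0, -0.4, -2.9]
opening: 0.0166
grip_force: 97.8
```

Emit:
send_rows([
  [1, [0, 0, 0], 0],
  [1, [0, 0, 0], 5.4],
  [1, [0, 0, 0], 8],
  [1, [0, 0, 0], 8],
  [1, [0, 0, 0], 8],
  [1, [0, 0, 0], 5],
  [1, [0, 0, 0], 0],
  [1, [0, 0, 0], 0],
])

```text
t: 18.18
tool_pos: [0.3562, 0.2544, 0.1719]
tool_rot: [-2.219, -2.223, 0.001]
contact_force: [0.1, 0.1, -1.9]
opening: 0.0166
grip_force: 97.8
```

```bash
python3 st.py; python3 pl.py top8;python3 ring.py top8
```

```text
tcp [0.3562 0.2544 0.1719] x-ang 90.09 tilt [-0.    -0.001 -1.   ] F [ 0.12  0.05 -1.94] T [ 0.075 -0.028  0.048] grip 97.79249310493469 t 18.175
tip [0.3564 0.0924 0.126 ] guard [-0.0905  0.1327]
blob 404 325 11.7 178.0 guard -0.327 -0.0731
blob 364 299 12.0 417.0 guard -0.214 -0.0263
blob 248 278 12.0 414.5 guard 0.001 0.1867
blob 275 260 12.0 411.0 guard 0.0003 0.103
blob 212 168 13.5 151.5 guard 0.2974 0.105
275.6 259.9 11.6 guard -0.0009 0.1029
248.9 278.1 11.9 guard -0.0005 0.1865
363.6 299.4 12.0 guard -0.2147 -0.0258
404.4 325.9 11.9 guard -0.3293 -0.0726
```

Emit:
send_rows([
  [1, [-3, 1.5, 0], 0],
  [1, [-5, 2, 0], 0],
  [1, [-5, 2, 0], 0],
  [1, [-5, 2, 0], 0],
  [1, [-5, 0, 0], 0],
  [1, [-5.5, 0, 0], 0],
  [1, [-5.5, 0, 0], 0],
  [1, [-5.5, 0, 0], 0],
  [1, [-5.5, 0, 0], 0],
  [1, [-5, 0, 0], 0],
])

```text
t: 19.48
tool_pos: [0.4314, -0.2475, 0.1723]
tool_rot: [2.221, 2.222, 0.0]
contact_force: [0.6, 0.2, -1.9]
opening: 0.017
grip_force: 97.9
```

Emit:
send_rows([
  [1, [-1.1, 0, 0], 0],
  [1, [0, 0, 0], 0],
  [1, [0, 0, 0], 0],
  [1, [0, 0, 0], 0],
])

```text
t: 19.98
tool_pos: [0.4318, -0.2552, 0.1723]
tool_rot: [-2.219, -2.224, -0.0]
contact_force: [0.2, 0.1, -1.9]
opening: 0.0169
grip_force: 97.9
```

```bash
python3 st.py
```

```text
tcp [ 0.4318 -0.2552  0.1723] x-ang 90.13 tilt [ 0.  0. -1.] F [ 0.18  0.06 -1.95] T [-0.018 -0.036 -0.024] grip 97.91594982147217 t 19.975
tip [ 0.4322 -0.4172  0.1264] guard [-0.3157 -0.3308]
```

Emit:
send_rows([
  [1, [-0.15, 0, 1], 0],
  [1, [0, 0, 2.5], 0],
  [1, [0, 0, 2.5], 0],
  [1, [0, 0, 2], 0],
  [1, [0, 0, 1.5], 0],
  [1, [0, 0, 1], 0],
  [1, [0, 0, 0], 0],
  [1, [0, 0, 0], 0],
])

```text
t: 20.98
tool_pos: [0.4322, -0.2583, 0.0681]
tool_rot: [2.22, 2.221, 0.0]
contact_force: [0.2, 0.6, -2.6]
opening: 0.0167
grip_force: 97.9
```

Emit:
send_rows([
  [1, [0, 0, 0.4], 0],
  [1, [0, 0, 0.4], 0],
  [1, [0, 0, 0.2], 0],
  [1, [0, 0, 0], 0],
])

```text
t: 21.48
tool_pos: [0.4315, -0.2578, 0.057]
tool_rot: [-2.221, -2.221, 0.0]
contact_force: [-0.1, -1.0, -2.1]
opening: 0.0168
grip_force: 97.9
```

```bash
python3 st.py
```

```text
tcp [ 0.4315 -0.2578  0.057 ] x-ang 90.02 tilt [ 0. -0. -1.] F [-0.14 -0.98 -2.09] T [-0.041  0.042 -0.004] grip 97.91583895683289 t 21.475
tip [ 0.4315 -0.4198  0.0111] guard [-0.3177 -0.3325]
```

Emit:
send_rows([
  [1, [0.1, 0, 0.2], 0],
  [1, [0, 0, 0.1], 0],
  [1, [0, 0, 0], 0],
])

```text
t: 21.85
tool_pos: [0.4316, -0.2569, 0.0542]
tool_rot: [-2.221, -2.222, 0.0]
contact_force: [0.2, 0.3, -2.0]
opening: 0.017
grip_force: 97.9
```

Emit:
send_rows([
  [1, [0, 0, 0.1], 0],
  [1, [0, 0, 0], 0],
])

```text
t: 22.1
tool_pos: [0.4316, -0.2569, 0.0533]
tool_rot: [-2.221, -2.222, 0.0]
contact_force: [0.3, -0.8, -2.4]
opening: 0.0169
grip_force: 97.9
```

Emit:
send_rows([
  [1, [0, 0, 0.1], 0],
  [1, [0, 0, 0], 0],
])

```text
t: 22.35
tool_pos: [0.4319, -0.2571, 0.0529]
tool_rot: [2.221, 2.222, -0.0]
contact_force: [-2.1, 1.5, 2.6]
opening: 0.0169
grip_force: 98.8
```

Emit:
send_rows([
  [1, [0, 0, 0.05], 0],
  [1, [0, 0, 0], 0],
])

```text
t: 22.6
tool_pos: [0.4319, -0.2571, 0.0529]
tool_rot: [2.221, 2.222, -0.0]
contact_force: [-3.8, 2.3, 6.9]
opening: 0.0171
grip_force: 99.2
```

Seated at the same height as at the grasp. I'll open and rise.

Emit:
send_rows([
  [2.2, [0, 0, -0.05], 0],
  [3, [0, 0, 0], 0],
  [5, [0, 0, 0], 0],
  [7, [0, 0, 0], 0],
  [8.5, [0, 0, 0], 0],
  [8.5, [0, 0, 0], 0],
  [8.5, [0, 0, 0], 0],
  [8.5, [0, 0, 0], 0],
])

```text
t: 23.6
tool_pos: [0.4317, -0.257, 0.0523]
tool_rot: [2.221, 2.222, 0.0]
contact_force: [0.1, -0.9, 0.5]
opening: 0.0847
grip_force: 0.0
```

Emit:
send_rows([
  [8.5, [0, 0, -0.5], 0],
  [8.5, [0, 0, -1.5], 0],
  [8.5, [0, 0, -3], 0],
  [8.5, [0, 0, -5], 0],
  [8.5, [0, 0, -5], 0],
  [8.5, [-5, 0, -3], 0],
  [8.5, [-5, -3, 0], 0],
  [8.5, [-5, -3, 0], 0],
  [8.5, [-5, -3, 0], 0],
  [8.5, [-5, -3, 0], 0],
])

```text
t: 24.85
tool_pos: [0.3107, -0.5087, 0.234]
tool_rot: [2.22, 2.22, -0.001]
contact_force: [0.5, -0.1, 0.1]
opening: 0.0848
grip_force: 0.0
```

Emit:
send_rows([
  [8.5, [-4, -3, 0], 0],
  [8.5, [-4, -3, 0], 0],
  [8.5, [0, 0, 0], 0],
  [8.5, [0, 0, 0], 0],
])

```text
t: 25.35
tool_pos: [0.252, -0.5868, 0.2331]
tool_rot: [2.221, 2.221, 0.0]
contact_force: [0.0, 0.3, -0.2]
opening: 0.0848
grip_force: 0.0
```

```bash
python3 st.py; python3 pl.py top9;python3 ring.py top9; python3 - <<'E'
from h import *
a=load("top0.npz")["frame"];b=load("top9.npz")["frame"]
cv2.imwrite("pics/end.png",b[:,:,::-1])
d=np.abs(a.astype(int)-b).max(2);d[330:]=0;m=cv2.morphologyEx((d>60).astype(np.uint8),2,np.ones((2,2)))
for s in cv2.connectedComponentsWithStats(m)[2][1:]:
    if s[4]>8:print(s)
E
```

```text
tcp [ 0.252  -0.5868  0.2331] x-ang 90.01 tilt [-0.     0.001 -1.   ] F [ 0.01  0.33 -0.15] T [ 0.006 -0.015 -0.044] grip 0.0 t 25.35
tip [ 0.2521 -0.7488  0.1872] guard [-0.6515 -0.5027]
blob 404 325 11.8 183.0 guard -0.3281 -0.073
blob 364 299 12.0 418.0 guard -0.2138 -0.0264
blob 248 278 12.0 415.5 guard 0.001 0.1867
blob 275 260 12.0 413.0 guard 0.0003 0.1029
blob 212 168 13.5 153.0 guard 0.2974 0.105
275.6 259.9 11.7 guard -0.0009 0.1029
364.1 299.4 11.9 guard -0.2154 -0.0269
248.9 278.4 12.0 guard -0.001 0.1868
404.4 326.1 12.0 guard -0.3299 -0.0722
[320 212  24  23 279]
[265 249  24  24 381]
[588 314  17  17 112]
```

View pics/end.png

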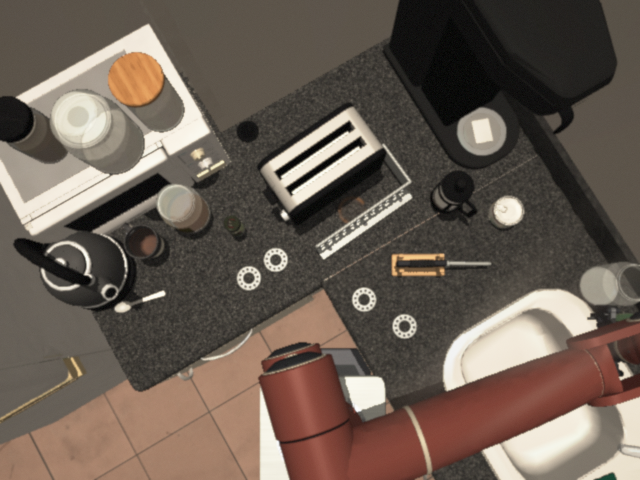

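The plate lies in the open at (275,260), the rod is back on its rest at (418,264), and nothing else has changed except the arm.

```bash
python3 -c "
from station import ctrl
print(ctrl.finish_job())"
```

```text
the job is handed in; nothing more can be done
None
```

The job is handed in at about 25 s: the plate lies flat in the open, its nearest edge about 70 mm clear of the guard's open end, the rod is back on its rest, and a before/after picture comparison shows nothing else moved.

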